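Hang the hand roller in the snap hook

ROBOT

A 6-joint arm with a two-finger parallel gripper is mounted at the origin on the work surface. World frame = base frame: x ahead of the robot, y to its left, z up, the work surface at z = 0. Lengths are in mm, angles in degrees, forces in N, time in s.
With the tool pointing down it reaches from about 275 to 825 mm from the base axis. Payload 4.9 kg.
Tool frame: the origin (TCP) lies midway between the tips of the shut fingers; the grasp point (between the pads) lies 19 mm behind it (manip.grip_depth is the z of the grasp point in the tool frame, in mm); z points along the fingers, y is the line along which they close (so a half turn about z gives the same grasp; the last joint's range is limited). The gripper opens to 85 mm and grips with 20 to 120 N. Pads are 22 mm wide; open, the fingers measure 114 mm over their backs; the gripper's body (76 mm by 85 mm) begins 54 mm behind the grasp point. The pads swing forward as they close: fully open they stand 13 mm farther back than shut.
Start: joints at [-73.121, 18.69, -11.035, 60.275, 0, 82.311], TCP at [228.692, -500.218, 203.581] pointing down, gripper open.
Joint ranges: [-152.03, 152.03], [-55.5, 102.48], [-74.3, 77.21], [-110.64, 120.58], [-84.22, 78.4], [-180, 180]. Speed limits (degrees/s): [147.25, 147.25, 180, 180, 180, 180].

INTERFACE

Orientations are given as [roll, pitch, yaw] about the fixed x, y, z axes, in that order (R = Rz(yaw) Ry(pitch) Rx(roll)).
In Python, from plant import manip, viewer gives the robot as it stands. Calls block until the motion is done:
- manip.movep(position, orientation): joint-space move of the TCP to a pose.
- manip.move_straight(position, rot=None, feed=150): straight line of the TCP; rot=None keeps the orientation; feed is the mean speed in mm/s.
- manip.move_joints(angles): joint-space move.
- manip.command_gripper(opening, grasp_force=None): finger opening in mm; grasp_force is the grip in N (None keeps the last); returns when the fingers have stopped.
- manip.pause(seconds).
- manip.ik(position, orientation): joint angles nearest the present ones, or None.
- manip.observe(): the state.
- viewer.get_image(name): name is "side" or "top" or "wrist"; returns a dict with "color" (480x640x3 uint8, red, green, blue), "mtx" (3x3 intrinsics, pixels), "D" ([k1, k2, p1, p2, k3] as OpenCV has them; the pictures are not rectified), "T" (4x4, takes a point from camera to world coordinates); the wrist camera has in their place "tool_from_camera" (4x4, takes a point from camera to tool coordinates, whose origin is the TCP and whose axes are the flange's). Camera axes: x right, y down, z forward; pixel columns grow to the right and rows downward; lengths in mm; the calibration is good to about 2 mm. A picture is of the moment at which its call begins: read the wrist's pose just before it. There is no depth.
A pose or a line that the arm cannot do raises manip.MotionError and nothing moves.
- manip.job_done(): hands the job in; it is judged then, once.
The state is a dict: "clock": time; "joint_positions": joint angles; "qd": joint speeds; "effort": joint torques, N m; "tcp_pos": TCP position; "ee_rot": TCP orientation; "ft_force": force on the tool from outside, world axes, zero at the start; "moment": the same for the moment, N m; "width": finger opening in mm; "grasp_force": force on a finger pad.
Only numpy, scipy, OpenCV 4.12 (cv2) and the standard library are available. Lean on these libraries where they do the work, as an engineer would, in place of code of your own. Each camera call takes 0.05 s, during which the arm holds its last target. There are 200 camera calls.

TASK

Lift the red-handled ink roller from its wooden rest, bring it over the nose of the sprung snap hook, and, still holding it, gently push the yellow rung of its hanging eye down against the gate until it has passed inside and the gate has snapped shut above it. Set it down softly on the bottom of the hook, never forcing or jolting the hook, then let go and leave the roller hanging still by its eye, and do not disturb the other things on the table.

Things in the scene. Friction and masses are not known exactly. Their poses are not given: they have to be found in the camera images.
- roller: Ink roller, 0.36 kg, stands handle-up on the rest, balanced to hang upright. Origin: centre of the underside of its steel shoulder bar (26 x 128 x 12 mm, long in y); z up the handle, x square to the flat frame. Uprights (8 mm round, y = +/-19 mm) rise from the bar to a bridge at z 114-124 mm, handle z 124-190. Rubber roller below the bar: 40 mm dia., 76 mm long, down to z = -48 mm.
- rung (a point): Centre of the yellow cross rung (8 mm round, along the roller's y, z = 72 mm) between the uprights. The hanging eye is the window below it: 30 mm wide (y), 56 mm high (z 12 to 68 mm). The rung must go in below the gate; the open window above it (z 76 to 114 mm) leaves room for gate and nose.
- grip (a point): Middle of the red handle (26 mm in x, 24 mm in y, 66 mm tall, rounded edges), 85 mm above the rung: the place to grip, pads closing along the roller's y.
- rest: Fixed wooden rest: 90 x 140 mm base and two uprights (50 mm in x, 14 mm in y, at y = +/-55 mm, top 60 mm above the table) that carry the ends of the shoulder bar. Origin under its centre; y along the roller.
- stand: Fixed stand of the hook: dark base plate (x 20 to 150 mm, y +/-60 mm, 12 mm thick) and a 22 mm post at x = 85 mm, 124 mm tall. Origin on the table right below the hook's seat; x points from the hook to the post, z up. The hook's rod is a slack fit in the post: pushed down with over about 3 N it slips, by an amount that differs each time (0 to 43 mm, unseen), to a hard stop, and stays there.
- hook: Snap hook: a U open upward in its xz plane, of 8 mm bar, on an arm from the post. Origin: the seat, where the rung's centre lies on the bottom of the U; x points from the nose to the fixed shank (bar at x = 18 mm, top z = 34). Underside of the U z = -12 mm. Never load it above 25 N. Its rod slips down in the post (see stand).
- nose (a point): Round top of the hook's nose, its free end (hook x = -18 mm, z = 31 mm; the tip's faces are at x = -22 and -14 mm; below z = 19 mm the nose stands 4 mm farther out). The eye goes over it from the hook's -x side with the rung above it and the window around the U, then down behind it. Moves with the hook.
- gate (a joint): Brass sprung gate, a 6 mm round finger, 26.5 mm long, from its hinge (hook x = 14, z = 28 mm) to the nose. 0 = shut, to 1.15 rad as its tip goes down; never up. 5 N near the tip starts it, 7 to 10 N carries it through, nearer the hinge far more: push with the rung's centre 4 to 9 mm from the nose tip's inner face. The rung passes at 0.5-0.9 rad, 5-14 mm above the seat; the gate then snaps to 0.
- tin_blue: Ink tin with blue band, 62 mm dia., 51 mm tall, origin under its centre. Leave alone.
- tin_black: Ink tin with black band, same size. Leave alone.
- tin_yellow: Ink tin with yellow band, same size. Leave alone.
- bottle: White plastic bottle, 60 mm dia., 150 mm tall. Leave alone.
- knife: Ink spatula lying flat. Leave alone.
- lino: Green lino block 150 x 100 x 10 mm. Leave alone.
Not all that is in view belongs to the job. What is shaped like the stand but pink is not meant.

How it is judged (in metres and radians):
On the way, in this order (a step that is already met when the one before it is completed fails the run):
1. the roller has been lifted off its rest (distance of roller from where it was at the start of the episode above 0.04 m), for 0.1 s.
2. the held roller's eye pushes the gate inward (value of joint gate above 0.3 rad and contact force between roller and hook above 1 N and contact force between the fingers and roller above 1 N and x of rung in the frame of hook between -0.016 and 0.014 m and y of rung in the frame of hook between -0.015 and 0.015 m), for 0.02 s.
At the end, for the whole second after the job is handed in: The rung lies inside the U of the hook below the shut gate (rung centre within 16 mm along and 14 mm across the hook and at most 18 mm above its seat, gate under 0.12 rad), the roller's weight is on the hook, it hangs upright within 0.2 rad and at rest (under 0.05 m/s and 0.6 rad/s) (x of rung in the frame of hook between -0.016 and 0.016 m and y of rung in the frame of hook between -0.014 and 0.014 m and z of rung in the frame of hook between -0.006 and 0.018 m and value of joint gate below 0.12 rad and angle between roller's own z axis and vertical below 0.2 rad and linear speed of roller below 0.05 m/s and angular speed of roller below 0.6 rad/s and contact force between roller and hook above 1 N); the robot touches nothing.
It fails at once if the roller presses on the hook with more than 25 N (contact force between roller and hook above 25 N).
It fails at once if another thing on the table is moved by more than 30 mm (distance of any of tin_blue, tin_black, tin_yellow, bottle, knife, lino from where it was at the start of the episode above 0.03 m).
It also fails if it takes over 64 s, if anything falls off the work surface, if the arm or the gripper's body presses on something with over 40 N, if the wrist force passes 120 N, or if a joint passes its speed limit or range.

## Working session

There is one attempt and no reset: what is moved stays moved. The work goes in short steps, each a Python script; the robot and the scene stay as the last script left them, time stands still between calls to the robot, and variables do not carry over. Pictures are saved under pics/ and viewed, at most 13 in all, crops included, and the job is handed in when it is done.

```bash
mkdir -p pics; ls; cat > h.py <<'E'
import numpy as np, cv2
from plant import manip, viewer
def ray(im,uv):
    p=cv2.undistortPoints(np.array([[uv]],float),im["mtx"],np.array(im["D"],float))[0,0]
    T=np.array(im["T"]); d=T[:3,:3]@np.array([p[0],p[1],1]); return T[:3,3],d/np.linalg.norm(d)
def on_z(im,uv,z):
    o,d=ray(im,uv); return o+d*(z-o[2])/d[2]
def proj(im,P):
    T=np.linalg.inv(np.array(im["T"])); r,_=cv2.Rodrigues(T[:3,:3])
    return cv2.projectPoints(np.array(P,float).reshape(-1,1,3),r,T[:3,3],im["mtx"],np.array(im["D"],float))[0][:,0]
def tri(a,ua,b,ub):
    o1,d1=ray(a,ua);o2,d2=ray(b,ub)
    s=np.linalg.lstsq(np.c_[d1,-d2],o2-o1,rcond=None)[0]
    p,q=o1+s[0]*d1,o2+s[1]*d2
    return (p+q)/2,np.linalg.norm(p-q)
def save(im,n): cv2.imwrite(f"pics/{n}.png",im["color"][:,:,::-1])
E
python3 - <<'E'
from h import *
import pickle
np.set_printoptions(precision=1,suppress=True)
d={}
for n in("side","top"):
    d[n]=viewer.get_image(n); save(d[n],n); print(n,np.array(d[n]["T"]),d[n]["mtx"])
pickle.dump(d,open("im0.pkl","wb"))
o=manip.observe();print(o,manip.grip_depth)
E
```

```text
pics
side [[  -0.8   -0.3    0.5 -189.6]
 [  -0.5    0.5   -0.7 1020. ]
 [  -0.    -0.8   -0.5  922.1]
 [   0.     0.     0.     1. ]] [[501.4   0.  321.9]
 [  0.  501.4 242.6]
 [  0.    0.    1. ]]
top [[  -0.    -1.     0.2  218.2]
 [  -1.     0.     0.    -9.1]
 [  -0.    -0.2   -1.  1613.5]
 [   0.     0.     0.     1. ]] [[580.8   0.  310.1]
 [  0.  580.8 240.9]
 [  0.    0.    1. ]]
{'clock': 0.1, 'joint_positions': array([-73.1,  18.7, -11.1,  60.3,   0. ,  82.3]), 'qd': array([-0. , -0. ,  0.2,  0. ,  0.1,  0.1]), 'effort': array([ -0. , -44.4,  26.3,   0. ,  -0. ,  -0. ]), 'tcp_pos': array([ 228.5, -499.7,  202.9]), 'ee_rot': array([-179.9,   -0. ,   24.6]), 'ft_force': array([-0.3,  0.3, -0.4]), 'moment': array([ 0., -0., -0.]), 'grasp_force': 0.0, 'width': 85.76463591997678} -18.700000000000003
```

View pics/side.png

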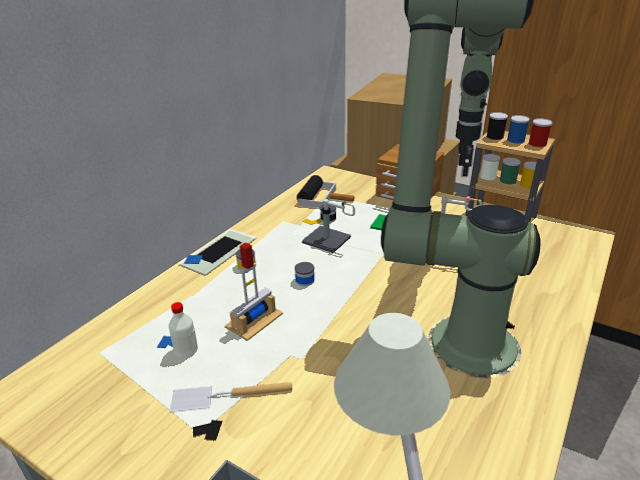

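View pics/top.png

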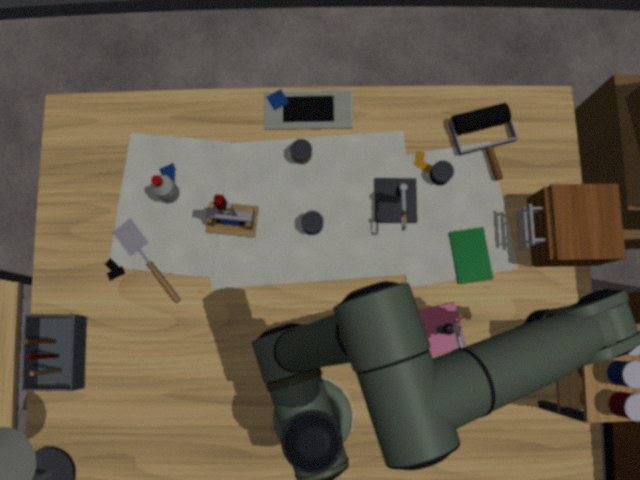

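The side view shows the roller at about (247,290) on its rest, and the dark stand's base at (326,240) with the hook near (348,208). In the top view the rest is at (232,220) and the dark base at (396,200). The pink decoy stand is at (440,330). Next I'll zoom in on the rest and the hook.

```bash
python3 - <<'E'
import cv2,numpy as np
s=cv2.imread("pics/side.png");t=cv2.imread("pics/top.png")
def c(im,x,y,w,h): return cv2.resize(im[y:y+h,x:x+w],(400,300),interpolation=cv2.INTER_CUBIC)
a=np.vstack([np.hstack([c(s,190,235,140,105),c(s,290,185,80,60+0)]),np.hstack([c(t,192,180,80,60),c(t,360,168,80,60)])])
cv2.imwrite("pics/crop.png",a)
E
```

```text
(no output)
```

View pics/crop.png

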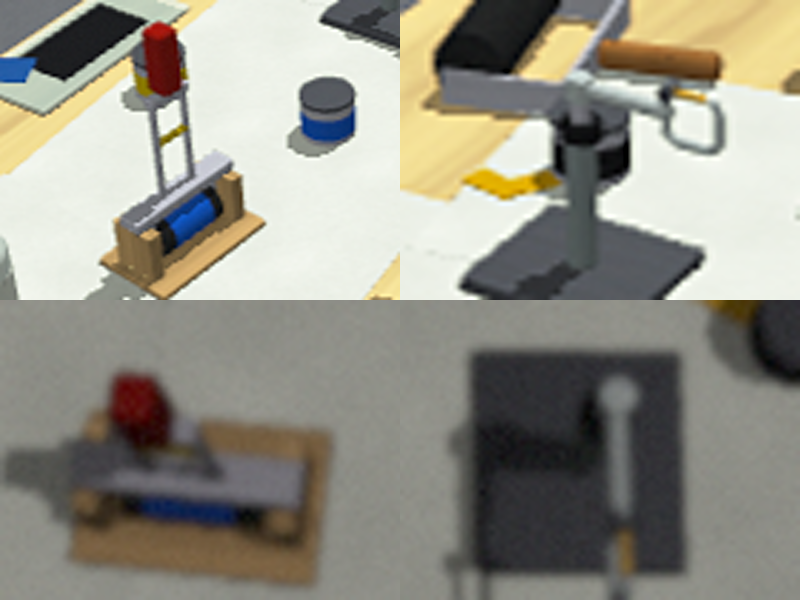

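The crops show the rest and the handle's red top in both views. They also show the base corners, and the hook's arm running from the post towards the robot (world -x). I'll compute coarse poses from these.

```bash
python3 - <<'E'
from h import *
import pickle
np.set_printoptions(precision=1,suppress=True)
d=pickle.load(open("im0.pkl","rb"));s,t=d["side"],d["top"]
C1=lambda x,y:(190+x/2.857,235+y/2.857)
C2=lambda x,y:(290+(x-400)/5,185+y/5)
C3=lambda x,y:(192+x/5,180+(y-300)/5)
C4=lambda x,y:(360+(x-400)/5,168+(y-300)/5)
print("base corners",*[on_z(t,C4(*p),12) for p in[(472,352),(680,352),(683,572),(475,572)]])
print("base side corners",*[on_z(s,C2(*p),12) for p in[(527,207),(705,255),(460,285)]])
print("post head",tri(t,C4(618,393),s,C2(580,85)))
print("rest corners t",*[on_z(t,C3(*p),5) for p in[(330,430),(315,582),(70,558)]])
print("rest corners s",*[on_z(s,C1(*p),5) for p in[(266,223),(152,298),(101,262)]])
print("handle top",tri(t,C3(135,390),s,C1(159,30)))
print("bar ends top on z72",on_z(t,C3(108,472),72),on_z(t,C3(303,485),72))
print("bar ends s",on_z(s,C1(128,222),72),on_z(s,C1(228,160),72))
print("hook s: on plane"); 
w=viewer.get_image("wrist");print(np.array(w["tool_from_camera"]),w["mtx"])
E
```

```text
base corners [ 655.9 -189.2   12. ] [ 654.5 -308.2   12. ] [ 526.6 -304.1   12. ] [ 528.2 -186.7   12. ]
base side corners [ 671.1 -287.2   12. ] [ 527.8 -293.3   12. ] [ 653.8 -174.4   12. ]
post head (array([ 598. , -248.7,  146.7]), np.float64(4.182820213216115))
rest corners t [581.8 142.9   5. ] [494.4 151.2   5. ] [510.2 290.2   5. ]
rest corners s [495.5 158.2   5. ] [524.1 299.    5. ] [598.1 285.3   5. ]
handle top (array([550.8, 216.3, 244.4]), np.float64(3.6788357149169792))
bar ends top on z72 [545.3 257.6  72. ] [536.4 151.2  72. ]
bar ends s [555.7 284.6  72. ] [532.4 163.2  72. ]
hook s: on plane
[[   0.    -1.    -0.3   76.5]
 [   1.     0.    -0.     0.5]
 [   0.    -0.3    1.  -170.2]
 [   0.     0.     0.     1. ]] [[361.1   0.  324.2]
 [  0.  361.1 240.3]
 [  0.    0.    1. ]]
```

```bash
cat >> h.py <<'E'
from scipy.spatial.transform import Rotation as Ro
def look(target,frm,elev,dist):
    """camera at direction frm (deg azimuth) & elev from target; returns TCP pos, rpy"""
    a,e=np.radians([frm,elev]); u=np.array([np.cos(a)*np.cos(e),np.sin(a)*np.cos(e),np.sin(e)])
    z=-u; x=np.cross(z,[0,0,1]); x/=np.linalg.norm(x); R=np.c_[x,np.cross(z,x),z]
    T=np.eye(4);T[:3,:3]=R;T[:3,3]=np.array(target)+dist*u
    W=T@np.linalg.inv(TC); return W[:3,3],Ro.from_matrix(W[:3,:3]).as_euler("xyz",degrees=True)
TC=None
def wrist():
    o=manip.observe(); w=viewer.get_image("wrist")
    P=np.eye(4);P[:3,:3]=Ro.from_euler("xyz",o["ee_rot"],degrees=True).as_matrix();P[:3,3]=o["tcp_pos"]
    w["T"]=P@np.array(w["tool_from_camera"]); w["P"]=P; return w
E
cat > v.py <<'E'
from h import *
import h,pickle
np.set_printoptions(precision=1,suppress=True)
h.TC=np.array(viewer.get_image("wrist")["tool_from_camera"])
V=[((506,-246,135),180,65,270),((506,-246,135),90,45,270),((547,218,140),180,50,280),((547,218,140),-90,50,280)]
out=[]
for i,v in enumerate(V):
    p,r=look(*v); print(p,r,manip.ik(p,r))
import sys
if len(sys.argv)>1:
    for i in map(int,sys.argv[1]):
        p,r=look(*V[i]); manip.movep(p,r); manip.pause(.3); w=wrist(); pickle.dump(w,open(f"w{i}.pkl","wb")); save(w,f"w{i}"); print(w["P"],manip.observe()["clock"])
E
python3 v.py
```

```text
[ 450.4 -245.6  202.5] [180.  -42.5  -0. ] [-60.   -3.5 -53.8  15.1  35.8 128.1]
[ 506.4 -170.6  179.4] [180.  -62.5 -90. ] [  5.5  30.7 -26.3  43.5 -61.9 -78.1]
[469.4 218.4 198.4] [180.  -57.5  -0. ] [  34.3    2.1  -73.3  -37.8  -28.4 -159.9]
[546.6 140.4 198.4] [180.  -57.5  90. ] [-21.8  35.2 -11.9  73.   51.6  53.4]
```

```bash
sed -i 's/x=np.cross(z,\[0,0,1\])/x=-np.cross(z,[0,0,1])/' h.py
sed -i 's/^V=.*/V=[((506,-246,135),180,70,270),((506,-246,135),90,45,270),((547,218,140),180,55,280),((547,218,140),-90,55,280)]/; s/^    p,r=look(\*v)/    p,r=look(*v)/' v.py
python3 v.py 01
python3 - <<'E'
import cv2,numpy as np
a=[cv2.rotate(cv2.imread(f"pics/w{i}.png"),cv2.ROTATE_180) for i in(0,1)]
cv2.imwrite("pics/m1.png",np.hstack([x[60:460,120:520] for x in a]))
E
```

```text
[ 497.6 -246.4  222. ] [180.    2.5 180. ] [-34.8  16.8 -11.   60.1   1.5 -34.8]
[ 505.6 -201.6  210.4] [180.   27.5  90. ] [-13.8  14.2 -22.2  46.5 -26.7  74.5]
[510.7 217.6 230.1] [180.   17.5 180. ] [ 18.8   5.8 -26.7  40.8  -5.5  18. ]
[547.4 181.7 230.1] [180.   17.5 -90. ] [  0.9  18.6  -9.5  61.7  17.5 -89.1]
[[  -1.     0.     0.   497.5]
 [   0.     1.     0.  -246.7]
 [  -0.     0.    -1.   222. ]
 [   0.     0.     0.     1. ]] 2.375
[[   0.     1.     0.   505.6]
 [   0.9   -0.    -0.5 -201.9]
 [  -0.5    0.    -0.9  210.3]
 [   0.     0.     0.     1. ]] 4.3917
```

View pics/m1.png

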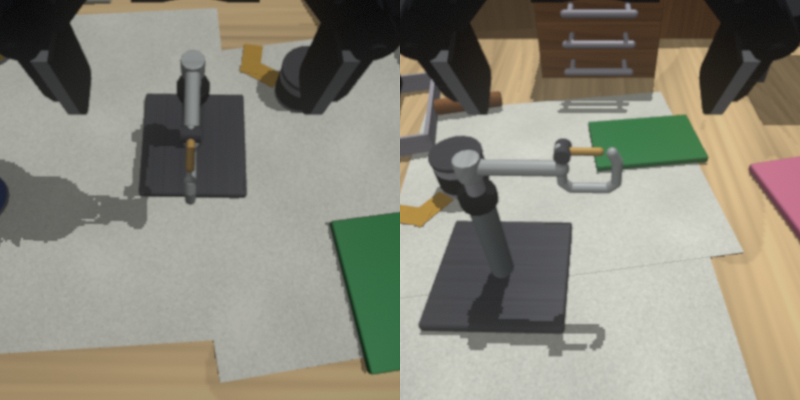

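The left half shows the hook from the robot's side, with the nose tip at (190,183). The right half shows it side-on, with the nose tip at (613,153), the hinge at (563,152) and the post head at (466,158). The U's bottom is at about y=187. Next I'll image the roller and zoom in on the hook.

```bash
python3 v.py 23 | tail -8
python3 - <<'E'
from h import *
import pickle
np.set_printoptions(precision=1,suppress=True)
w=[pickle.load(open(f"w{i}.pkl","rb")) for i in range(4)]
f=lambda x,y,k=0:(639-(x-400*k+120),479-(y+60))
for n,a,b in[("nose",(190,183),(613,153)),("hingeball",(191,133),(563,152)),("posthead",(193,60),(466,158))]:
    print(n,tri(w[0],f(*a),w[1],f(*b,1)))
print("base0",*[on_z(w[0],f(*p),12) for p in[(146,94),(242,94),(246,196),(140,195)]])
print("base1",*[on_z(w[1],f(*p,1),12) for p in[(456,222),(572,223),(564,331),(420,328)]])
a=[cv2.rotate(x["color"][:,:,::-1],cv2.ROTATE_180) for x in w]
r=lambda x,c,k:cv2.resize(x[c[1]:c[1]+300//k,c[0]:c[0]+400//k],(400,300),interpolation=cv2.INTER_CUBIC)
cv2.imwrite("pics/m2.png",np.vstack([np.hstack([r(a[0],(270,170),4),r(a[1],(255,180),4)]),np.hstack([cv2.resize(a[2],(400,300)),cv2.resize(a[3],(400,300))])]))
E
```

```text
[[ -1.    0.    0.3 510.7]
 [  0.    1.    0.  217.5]
 [ -0.3   0.   -1.  230.2]
 [  0.    0.    0.    1. ]] 6.275
[[  0.   -1.   -0.  546.9]
 [ -1.   -0.    0.3 181.6]
 [ -0.3   0.   -1.  230.4]
 [  0.    0.    0.    1. ]] 8.2667
nose (array([ 492.9, -243.9,  162.2]), np.float64(0.4680038362340687))
hingeball (array([ 528.2, -244.2,  163.5]), np.float64(1.568290607342359))
posthead (array([ 596.5, -245.7,  156.1]), np.float64(0.20591782563165265))
base0 [ 659.7 -187.7   12. ] [ 659.6 -304.3   12. ] [ 530.1 -302.8   12. ] [ 531.3 -187.    12. ]
base1 [ 658.2 -301.8   12. ] [ 530.6 -300.5   12. ] [ 532.3 -182.7   12. ] [ 658.2 -184.8   12. ]
```

View pics/m2.png

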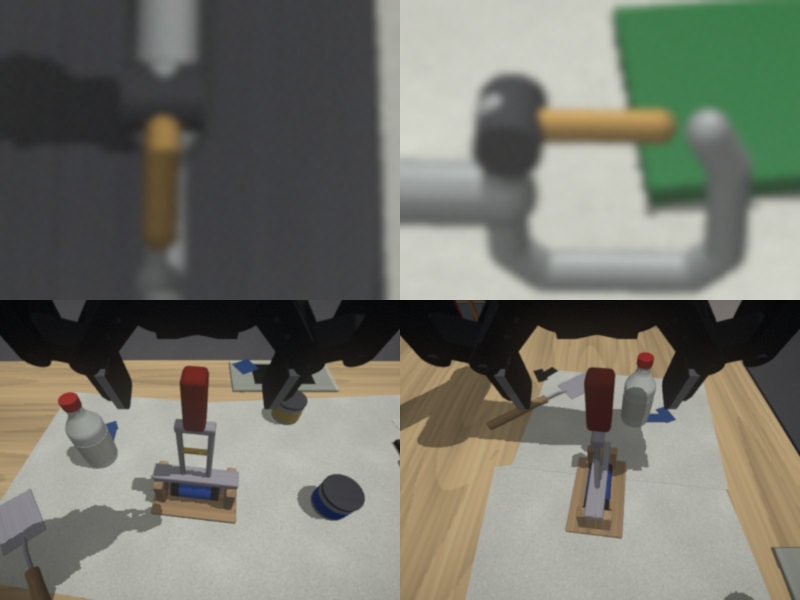

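Top row: the nose ball is at (707,123), the gate tip at (677,124), the U's bottom line at y≈271 and the gate from above at (158,250). Bottom row: the roller stands upright, with the handle at (195,400) in the left view and (600,400) in the right. I'll fit both poses.

```bash
cat > fit.py <<'E'
from h import *
import pickle
from scipy.optimize import least_squares
np.set_printoptions(precision=2,suppress=True)
w=[pickle.load(open(f"w{i}.pkl","rb")) for i in range(4)]
z0=lambda x,y:(639-(270+x/4),479-(170+y/4)); z1=lambda x,y:(639-(255+(x-400)/4),479-(180+y/4))
# (img, point in hook, pixel, use u,v)
ob=[(1,(-18,0,27),z1(707,124),1,1),(1,(-12.5,0,28),z1(677,124),1,1),(1,(0,0,-8),z1(620,271),0,1),(1,(18,0,0),z1(508,225),1,0),
    (0,(-10,0,28),z0(159,235),1,0),(0,(14,0,28),z0(163,115),1,0),(0,(-12.5,0,28),z0(158,250),0,1)]
def hp(q,p): return Ro.from_euler("z",q[3]).apply(p)+q[:3]
def res(q):
    r=[]
    for i,p,uv,a,b in ob:
        e=proj(w[i],hp(q,p))[0]-uv; r+=[e[0]*a,e[1]*b]
    return np.array(r+[(q[3]+.014)/.01])
s=least_squares(res,[510,-245,135,-.014]);print("hook",s.x,np.degrees(s.x[3]));print(s.fun)
# roller
C=np.array([(x,y,z) for x in(-13,13) for y in(-12,12) for z in(124,190)],float)
cen=[]
for i in(2,3):
    c=w[i]["color"].astype(int); m=((c[...,0]>60)&(c[...,0]>2.5*c[...,1])&(c[...,0]>2.5*c[...,2])).astype(np.uint8)
    n,l,st,ce=cv2.connectedComponentsWithStats(m); k=[j for j in range(1,n) if st[j,4]>200]; print(i,[(st[j],ce[j]) for j in k])
    k=max(k,key=lambda j:st[j,4]); cen.append((i,ce[k],st[k,4]))
f2=lambda x,y:(639-x*1.6,479-(y-300)*1.6)
P=[on_z(w[2],f2(*p),8) for p in[(152,515),(237,522)]]; d=P[1]-P[0]; yaw=np.arctan2(d[0],-d[1]); print("rest edge",P)
d=P[0]-P[1]; yaw=-np.arctan2(d[0],d[1]); print("yaw",np.degrees(yaw))
def rr(q):
    r=[]
    for i,c,a in cen:
        M=cv2.moments(cv2.convexHull(proj(w[i],Ro.from_euler("z",yaw).apply(C)+[q[0],q[1],60]).astype(np.float32)))
        r+=[M["m10"]/M["m00"]-c[0],M["m01"]/M["m00"]-c[1]]
        if len(q)>2: print("area",M["m00"],a)
    return r
s=least_squares(rr,[547,218],diff_step=1e-4);print("roller",s.x,s.fun);rr([*s.x,0])
E
python3 fit.py
```

```text
hook [ 511.82 -243.92  136.51   -0.01] -0.7622804779091698
[-0.26 -0.96  0.23  0.22  0.    0.82 -0.11 -0.   -0.17 -0.    0.23  0.
 -0.    0.12  0.07]
2 [(array([516, 311,  30,  20, 451], dtype=int32), array([530.74, 320.39])), (array([308, 345,  40,  28, 841], dtype=int32), array([327.17, 359.48]))]
3 [(array([235, 371,  23,  24, 386], dtype=int32), array([245.91, 384.11]))]
rest edge [array([508.66, 290.02,   8.  ]), array([497.13, 153.03,   8.  ])]
yaw -4.811110568768997
roller [592.81 237.27] [ 28.43   8.24   3.36 -42.24]
area 4427.586374401115 841
area 5093.148279308807 386
```

```bash
sed -i 's/^    c=w\[i\].*/    c=w[i]["color"].astype(int); m=((c[...,0]>35)\&(c[...,0]>1.9*c[...,1])\&(c[...,0]>1.9*c[...,2])).astype(np.uint8)/' fit.py; python3 fit.py
python3 - <<'E'
from h import *
import pickle
w=[pickle.load(open(f"w{i}.pkl","rb")) for i in (2,3)]
a=[cv2.rotate(x["color"][:,:,::-1],cv2.ROTATE_180) for x in w]
cv2.imwrite("pics/m3.png",np.hstack([cv2.resize(a[0][100:370,220:400],(400,600)),cv2.resize(a[1][100:370,240:420],(400,600))]))
E
```

```text
hook [ 511.82 -243.92  136.51   -0.01] -0.7622804779091698
[-0.26 -0.96  0.23  0.22  0.    0.82 -0.11 -0.   -0.17 -0.    0.23  0.
 -0.    0.12  0.07]
2 [(array([511, 301,  36,  31, 788], dtype=int32), array([527.8 , 316.14])), (array([ 307,  326,   43,   48, 1303], dtype=int32), array([326.99, 355.25]))]
3 [(array([ 298,  270,   44,  100, 2562], dtype=int32), array([318.33, 322.71])), (array([234, 370,  26,  26, 530], dtype=int32), array([246.82, 382.62]))]
rest edge [array([508.66, 290.02,   8.  ]), array([497.13, 153.03,   8.  ])]
yaw -4.811110568768997
roller [558.18 218.66] [  0.93 -21.6  -13.02  -0.78]
area 4697.644026613794 1303
area 5082.380512706935 2562
```

View pics/m3.png

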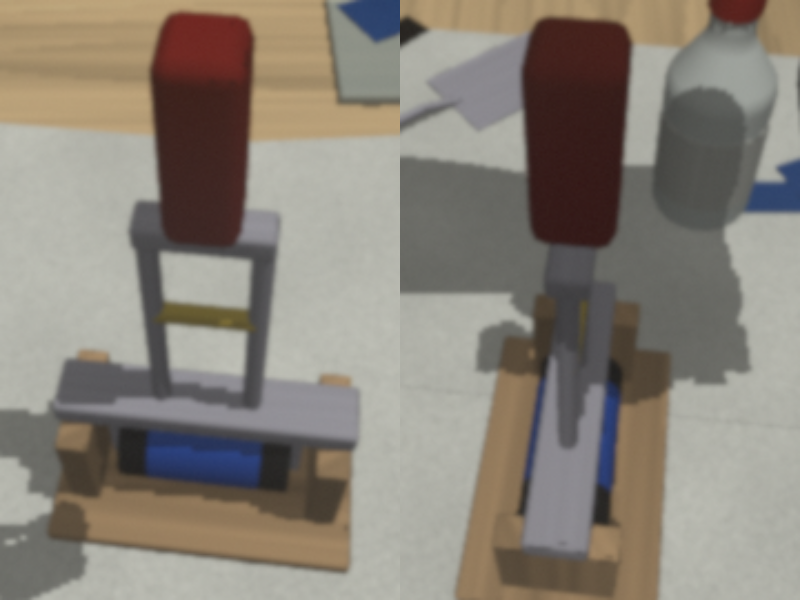

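The left view gives the rung centre (207,316) and the bar's front top corners at (62,410) and (357,438). The right view gives the bar's near corners at (524,548) and (592,552), with the handle axis at u≈577.

```bash
cat > fit2.py <<'E'
from h import *
import pickle
from scipy.optimize import least_squares
np.set_printoptions(precision=2,suppress=True)
w={i:pickle.load(open(f"w{i}.pkl","rb")) for i in (2,3)}
L=lambda x,y:(639-(220+x/2.222),479-(100+y/2.222)); R=lambda x,y:(639-(240+(x-400)/2.222),479-(100+y/2.222))
ob=[(2,(0,0,72),L(207,316),1,1),(2,(-13,64,12),L(60,408),1,1),(2,(-13,-64,12),L(358,436),1,1),(2,(0,0,157),L(201,150),1,0),
(3,(-13,-64,12),R(524,546),1,1),(3,(13,-64,12),R(594,550),1,1),(3,(0,0,157),R(577,150),1,0)]
def res(q):
    r=[]
    for i,p,uv,a,b in ob:
        e=proj(w[i],Ro.from_euler("z",q[3]).apply(p)+q[:3])[0]-uv; r+=[e[0]*a,e[1]*b]
    return np.array(r)
s=least_squares(res,[547,218,60,-.08]);print(s.x,np.degrees(s.x[3]));print(s.fun)
E
python3 fit2.py
```

```text
[550.31 218.89  58.77  -0.1 ] -5.709649420162472
[ 0.55  0.56  4.04 -0.59 -0.54 -0.3  -1.34  0.   -0.13 -0.32  0.42 -1.58
 -0.72  0.  ]
```

```bash
python3 - <<'E'
from h import *
np.set_printoptions(precision=2,suppress=True)
r=[180,0,174.3]
manip.movep([550.3,219.3,290],r)
manip.command_gripper(60)
manip.move_straight([550.3,219.3,198.3],feed=120)
o=manip.observe();print(o["tcp_pos"],o["ee_rot"],o["ft_force"])
manip.command_gripper(15,grasp_force=70); manip.pause(.3)
o=manip.observe();print(o["width"],o["grasp_force"],o["ft_force"],o["moment"],o["clock"])
manip.move_straight([550.3,219.3,300],feed=100); manip.pause(.4)
o=manip.observe();print(o["tcp_pos"],o["ft_force"],o["moment"],o["width"],o["clock"])
import pickle
w=wrist();pickle.dump(w,open("w4.pkl","wb"));s=viewer.get_image("side");pickle.dump(s,open("s4.pkl","wb"))
a=cv2.rotate(w["color"][:,:,::-1],cv2.ROTATE_180)
cv2.imwrite("pics/m4.png",np.hstack([cv2.resize(a[60:420,200:440],(400,600)),cv2.resize(s["color"][130:340,190:330,::-1],(400,600),interpolation=cv2.INTER_CUBIC)]))
E
```

```text
[550.84 219.44 199.08] [179.98   0.07 174.3 ] [-0.59 -0.24  0.67]
22.632084389587558 69.92562174797058 [0.78 0.34 5.94] [-0.02 -0.11  0.  ] 11.9417
[550.24 219.28 299.86] [ 0.32  0.69 -3.38] [-0.07  0.02  0.02] 22.585186688464397 13.5083
```

View pics/m4.png

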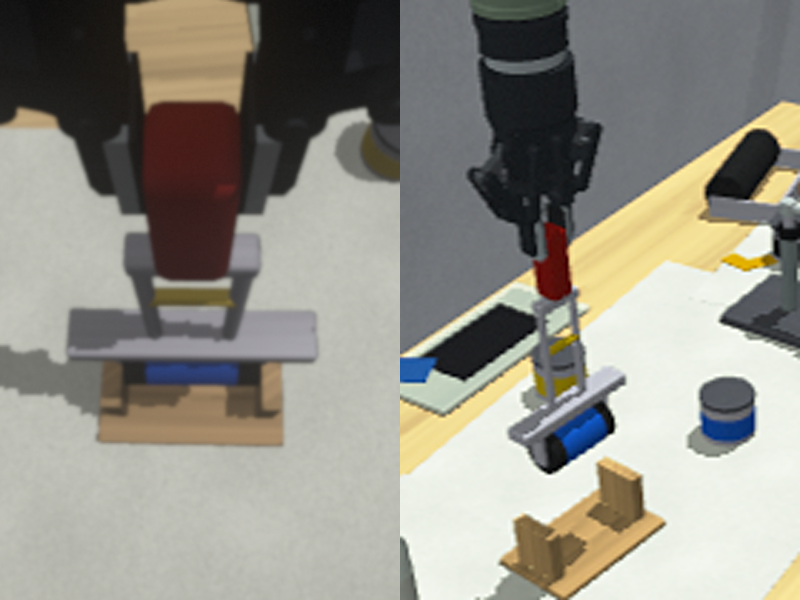

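The roller hangs upright and square between the pads. The rung is at (193,297), the bar's corners run from (70,312) to (317,356), and the side view agrees. I'll measure its offset in the tool frame.

```bash
cat > fit3.py <<'E'
from h import *
import pickle
from scipy.optimize import least_squares
np.set_printoptions(precision=2,suppress=True)
w=pickle.load(open("w4.pkl","rb")); s4=pickle.load(open("s4.pkl","rb"))
L=lambda x,y:(639-(200+x/1.667),479-(60+y/1.667)); S=lambda x,y:(190+(x-400)/2.857,130+y/2.857)
ob=[(w,(0,0,72),L(193,297)),(w,(-13,64,12),L(68,356)),(w,(-13,-64,12),L(317,356)),(w,(13,64,12),L(69,311)),(w,(13,-64,12),L(316,313)),
(s4,(0,0,72),S(561,349))]
nom=np.array([w["P"][0,3],w["P"][1,3],w["P"][2,3]+18.7-157])
def res(q):
    R=Ro.from_euler("zyx",[np.radians(-5.7)+q[5],q[3],q[4]])
    return np.r_[np.concatenate([(proj(im,R.apply(p)+nom+q[:3])[0]-uv)*(.4 if im is s4 else 1) for im,p,uv in ob]),q[2]/2,q[3]/.02,q[4]/.02,q[5]/.02]
s=least_squares(res,np.zeros(6));print(s.x[:3],np.degrees(s.x[3:]));print(s.fun)
R=Ro.from_euler("zyx",[np.radians(-5.7)+s.x[5],s.x[3],s.x[4]])
print("rung offset rel TCP xy, world",(R.apply([0,0,72])+nom+s.x[:3]-w["P"][:3,3]))
E
python3 fit3.py
```

```text
[-1.82 -0.73 -3.36] [ 0.59  0.16 -0.18]
[ 0.02 -0.13  1.19 -1.17 -1.09 -1.69 -0.23  1.31  0.16  1.99  0.21 -0.49
 -1.68  0.51  0.14 -0.16]
rung offset rel TCP xy, world [ -1.08  -0.93 -69.66]
```

```bash
cat >> h.py <<'E'
SEAT=np.array([511.8,-243.9,136.5]); YAW=-0.76; OFF=np.array([-0.8,-0.3,-67.3])
def tcp(x,y,z): return list(SEAT+Ro.from_euler("z",YAW,degrees=True).apply([x,y,z])-OFF)
E
python3 - <<'E'
from h import *
import pickle
np.set_printoptions(precision=2,suppress=True)
manip.move_straight([540,200,370],feed=200)
p=tcp(-90,0,41.5)
manip.movep([p[0],p[1],370],[180,0,180+YAW])
manip.move_straight(p,feed=150); manip.pause(.3)
o=manip.observe();print(o["tcp_pos"],p,o["ee_rot"],o["ft_force"],o["clock"])
w=wrist();pickle.dump(w,open("w5.pkl","wb"));s=viewer.get_image("side");t=viewer.get_image("top")
pickle.dump(s,open("s5.pkl","wb"))
a=cv2.rotate(w["color"][:,:,::-1],cv2.ROTATE_180)
b=cv2.resize(s["color"][160:280,270:390,::-1],(400,400),interpolation=cv2.INTER_CUBIC)
cv2.imwrite("pics/m5.png",np.hstack([a[40:440,120:520],b]))
E
```

```text
[ 422.87 -242.64  245.84] [np.float64(422.60791749988573), np.float64(-242.40622979907303), np.float64(245.3)] [-179.96    0.05  179.24] [ 0.86 -0.06 -2.7 ] 17.0833
```

View pics/m5.png

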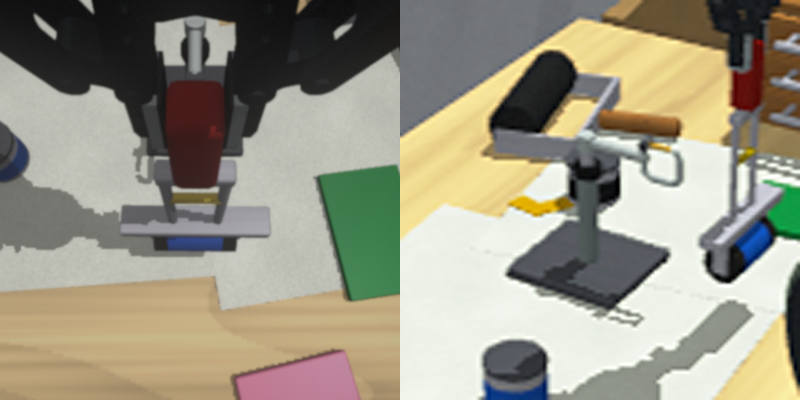

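The roller hangs about 90 mm in front of the nose. In the side crop the rung is at about (744,155) and the nose at about (672,150). I'll move in horizontally with a force guard and look again.

```bash
python3 - <<'E'
from h import *
import pickle
np.set_printoptions(precision=2,suppress=True)
s5=pickle.load(open("s5.pkl","rb"));c=lambda s,P:(proj(s,P)-[270,160])*3.333+[400,0]
W=lambda *p:SEAT+Ro.from_euler("z",YAW,degrees=True).apply(p)
print("pred rung,nosecentre",c(s5,[manip.observe()["tcp_pos"]+OFF,W(-18,0,27)]))
f0=manip.observe()["ft_force"]
for x in(-60,-40,-30,-24,-18,-13,-7.5):
    manip.move_straight(tcp(x,0,41.5),feed=60)
    o=manip.observe(); d=o["ft_force"]-f0
    if np.abs(d).max()>3: print("contact",x,d);break
manip.pause(.4);o=manip.observe();print(o["tcp_pos"],o["tcp_pos"]-tcp(-7.5,0,41.5),o["ft_force"]-f0,o["clock"])
s=viewer.get_image("side");w=wrist();pickle.dump([s,w],open("s6.pkl","wb"))
k=lambda P:(proj(s,P)-[310,170])*8
print("pred rung,rung ends,nose,bar top,Ubottom",k([o["tcp_pos"]+OFF,o["tcp_pos"]+OFF+[0,15,0],o["tcp_pos"]+OFF-[0,15,0],W(-18,0,27),o["tcp_pos"]+OFF-[0,0,60],W(0,0,-8)]))
a=cv2.rotate(w["color"][:,:,::-1],cv2.ROTATE_180)
cv2.imwrite("pics/m6.png",np.hstack([cv2.resize(s["color"][170:245,310:360,::-1],(400,600),interpolation=cv2.INTER_CUBIC),cv2.resize(a[80:290,250:390],(400,600),interpolation=cv2.INTER_CUBIC)]))
E
```

```text
pred rung,nosecentre [[744.41 156.05]
 [677.66 151.73]]
[ 505.03 -243.49  245.34] [-0.07  0.01  0.04] [-0.79 -0.68 -0.13] 20.0833
pred rung,rung ends,nose,bar top,Ubottom [[324.39 245.97]
 [306.1  260.96]
 [342.44 231.17]
 [346.44 284.19]
 [322.66 376.38]
 [306.93 349.45]]
```

View pics/m6.png

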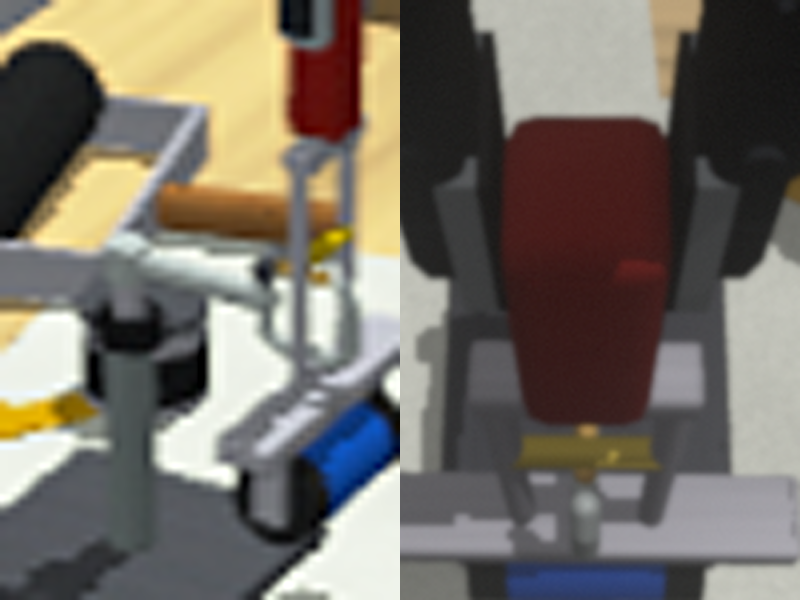

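The nose at (586,500) sits in front of the rung at (588,452), with the gate below the rung and the U inside the window. I'll check the relative x numerically.

```bash
python3 - <<'E'
from h import *
import pickle
np.set_printoptions(precision=2,suppress=True)
s,w=pickle.load(open("s6.pkl","rb"))
f=lambda x,y:(639-(250+(x-400)/2.857),479-(80+y/2.857))
W=lambda *p:SEAT+Ro.from_euler("z",YAW,degrees=True).apply(p)
print("pred rung, nose c -> crop", [( (639-u-250)*2.857+400,(479-v-80)*2.857) for u,v in proj(w,[w["P"][:3,3]+OFF,W(-18,0,27),W(-18,0,31)])])
for dz in(-2,0,2): print(on_z(w,f(588,452),178+dz)-on_z(w,f(586,502),163.5))
E
```

```text
pred rung, nose c -> crop [(np.float64(584.9206794872467), np.float64(448.53756015104034)), (np.float64(584.8916895382025), np.float64(505.6491659338007)), (np.float64(584.8816857361521), np.float64(501.6051707127229))]
[ 9.28 -0.61 12.5 ]
[ 8.65 -0.59 14.5 ]
[ 8.02 -0.58 16.5 ]
```

```bash
cat > down.py <<'E'
from h import *
import sys
X=-6.6; o=manip.observe()
manip.move_straight(tcp(X,0,41.5),feed=30); manip.pause(.3)
f0=np.mean([(manip.pause(.02),manip.observe()["ft_force"])[1] for _ in range(8)],0)
np.save("f0.npy",f0); z=41.5; peak=0; log=[]; passed=False
while z>-50:
    z-=1 if peak<3 else .7
    manip.move_straight(tcp(X,0,z),feed=14)
    o=manip.observe(); d=o["ft_force"]-f0; f=d[2]; log.append((round(z,1),*np.round(d,1),round(float(o["tcp_pos"][2]-tcp(X,0,z)[2]),1)))
    peak=max(peak,f)
    if f>14: print("STOP high");break
    if peak>5 and f<1.5: print("THROUGH?");break
    if o["clock"]>45: print("time");break
for l in log[::3]+log[-6:]: print(*l)
print(peak,manip.observe()["clock"])
E
python3 down.py
```

```text
THROUGH?
40.5 1.2 -0.3 1.1 -0.1
37.5 0.3 -0.1 0.3 -0.1
34.5 -0.1 -0.9 -0.1 0.1
31.5 0.3 -0.0 2.4 -0.0
28.5 0.2 -1.0 2.3 -0.1
25.8 0.6 -0.0 3.2 0.0
23.7 -0.6 -0.7 5.0 -0.1
21.6 -1.0 -0.9 6.0 -0.0
19.5 0.2 -0.4 6.0 -0.0
17.4 0.7 -0.6 7.3 -0.1
15.3 -0.3 0.5 7.6 -0.2
13.2 -0.6 -1.0 6.0 -0.1
11.1 -1.1 0.7 6.5 -0.1
9.0 -2.5 0.2 5.5 -0.1
6.9 -2.8 -0.3 4.9 -0.3
4.8 -5.0 1.0 3.7 -0.2
2.7 0.4 1.0 0.7 -0.0
6.2 -4.2 -0.5 4.7 -0.4
5.5 -3.7 -0.2 4.5 -0.3
4.8 -5.0 1.0 3.7 -0.2
4.1 -4.6 0.6 3.2 -0.3
3.4 -5.3 -0.3 2.5 -0.4
2.7 0.4 1.0 0.7 -0.0
7.572141748112047 33.1167
```

```bash
python3 - <<'E'
from h import *
f0=np.load("f0.npy");z=2.7;X=-6.6;log=[]
while z>-18:
    z-=.6 ; X=min(X+.4,-3)
    manip.move_straight(tcp(X,0,z),feed=12)
    d=np.mean([(manip.pause(.02),manip.observe()["ft_force"])[1] for _ in range(4)],0)-f0; log.append((round(z,1),round(X,1),*np.round(d,1)))
    if d[2]>2.6 or abs(d[0])>5: break
for l in log: print(*l)
import pickle
print(manip.observe()["clock"])
s=viewer.get_image("side");w=wrist();pickle.dump([s,w],open("s7.pkl","wb"))
a=cv2.rotate(w["color"][:,:,::-1],cv2.ROTATE_180)
cv2.imwrite("pics/m7.png",np.hstack([cv2.resize(s["color"][170:245,310:360,::-1],(400,600),interpolation=cv2.INTER_CUBIC),cv2.resize(a[80:290,250:390],(400,600),interpolation=cv2.INTER_CUBIC)]))
E
```

```text
2.1 -6.2 -0.5 -0.2 -0.0
1.5 -5.8 -0.3 -0.3 0.1
0.9 -5.4 -0.3 -0.1 -0.0
0.3 -5.0 -0.0 -0.3 0.2
-0.3 -4.6 -0.4 -0.2 0.4
-0.9 -4.2 0.0 -0.1 0.1
-1.5 -3.8 0.1 -0.4 0.3
-2.1 -3.4 -0.2 -0.3 0.4
-2.7 -3 -0.0 -0.2 0.2
-3.3 -3 -0.3 -0.6 -0.6
-3.9 -3 0.1 -0.1 0.2
-4.5 -3 0.1 -0.2 0.1
-5.1 -3 -0.4 -0.4 0.4
-5.7 -3 -0.4 -0.2 -0.3
-6.3 -3 0.6 -0.1 0.2
-6.9 -3 0.2 -0.4 0.2
-7.5 -3 -0.0 0.3 0.4
-8.1 -3 -0.2 -0.4 0.4
-8.7 -3 -0.3 -0.3 -0.2
-9.3 -3 -0.2 -0.2 2.0
-9.9 -3 -0.7 0.8 6.2
39.7667
```

View pics/m7.png

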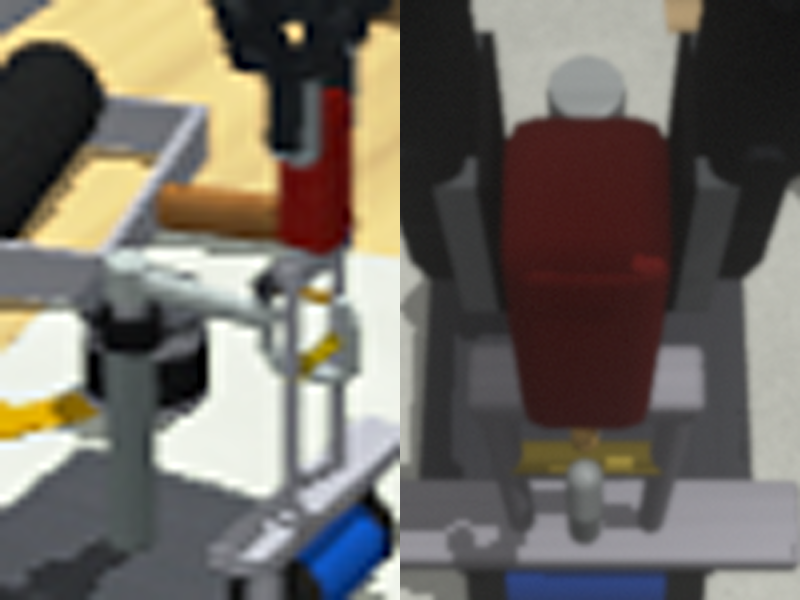

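The rung at (322,352) lies on the bottom of the U, with the gate shut above it at (316,295). I'll ease off a little, release and retreat.

```bash
python3 - <<'E'
from h import *
f0=np.load("f0.npy")
manip.move_straight(tcp(-3,0,-9.5),feed=5); manip.pause(.2)
print(manip.observe()["ft_force"]-f0)
manip.command_gripper(28,grasp_force=20); manip.command_gripper(65); manip.pause(.3)
manip.move_straight(tcp(-3,0,90),feed=80)
manip.move_straight(tcp(-60,0,150),feed=150); manip.pause(1.5)
s=viewer.get_image("side");manip.pause(.4);s2=viewer.get_image("side")
print("motion",np.abs(s["color"][170:260,300:370].astype(int)-s2["color"][170:260,300:370]).mean(),manip.observe()["clock"])
cv2.imwrite("pics/m8.png",cv2.resize(s2["color"][150:270,270:390,::-1],(600,600),interpolation=cv2.INTER_CUBIC))
E
```

```text
[-1.01828236  0.9564238   7.15199124]
motion 0.6468253968253969 45.3833
```

View pics/m8.png

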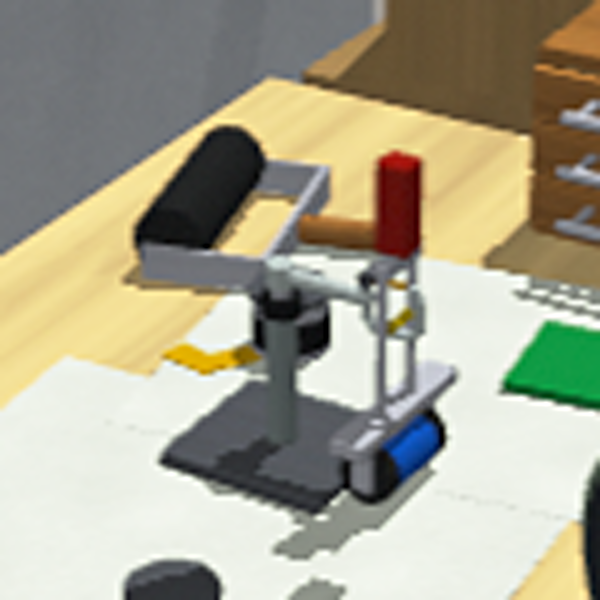

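The roller hangs upright, with the rung at (400,318) in the U below the shut gate and the gripper clear. I'll let it settle a little longer and hand the job in.

```bash
python3 - <<'E'
from h import *
manip.pause(5)
s=viewer.get_image("side");manip.pause(.35);s2=viewer.get_image("side")
d=np.abs(s["color"].astype(int)-s2["color"]);print("motion",d[170:260,300:370].mean(),"bg",d[300:400,50:150].mean(),manip.observe()["clock"])
print(manip.job_done())
E
```

```text
motion 0.6314285714285715 bg 0.4821666666666667 50.8333
the job is handed in; nothing more can be done
None
```

The roller hangs upright and apparently still by its rung in the U, under the shut gate, with the gripper clear; I handed the job in at about 51 s, and the force on the hook read at most about 8 N at my checks.

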